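Return the screwdriver from its light bench stand to its foam cut-out

TASK

Put the yellow-handled screwdriver away in the tool tray. Draw it out of the light bench stand straight along the sleeve, so that the stand neither tips, lifts nor gets dragged along, and lay it down on the bare bench and let go; then take it afresh across the middle of the handle, where the tray has its finger notches, and lay it fully down in the cut-out that matches it, handle in the wide part. Leave the stand standing where it is and do not disturb the other things.

Things in the scene. Friction and masses are not known exactly. Their poses are not given: they have to be found in the camera images.
- screwdriver: Screwdriver, yellow and black handle, 208 mm, 85 g. +y runs from blade tip (y = -104 mm) to the handle's butt (+104); the centre line is x = 0, z = 13.5 mm. Handle y = 8 to 104, six-sided with broken corners, 27 mm across flats, 28 over corners, its first 15 mm tapered; shaft 6 mm round. At the start it stands in the sleeve, butt up, the last 52 mm of handle sticking out.
- driver_grip (a point): Middle of the screwdriver's handle on its centre line (y = 55 mm), 49 mm from the butt, 159 mm from the tip, 6 mm from the balance point; axes as the screwdriver's. Laid on the bench the screwdriver rests level on a flat of the handle, centre line 13.5 mm up, and does not roll away.
- driver_tip (a point): Blade tip of the screwdriver, on its centre line.
- stand: Light loose bench stand (about 0.1 kg): bare aluminium base plate on rubber feet, x = -48 to +82 mm, y = -42 to +42 mm, with a leg and two wires that carry an inclined black plastic sleeve with an orange band. Origin on the bench, z up; total height 145 mm. The sleeve opens upward and towards the stand's -x side.
- sleeve_mouth (a point): Centre of the sleeve's open upper end, 130 mm above the bench. z axis: out along the sleeve, 40 degrees from vertical towards the stand's -x; draw the screwdriver that way. Sleeve 44 mm deep, 41 mm outside, bore 32 mm (about 2 mm play round the handle); the handle rests on a ledge at the bottom with a 13 mm hole for the shaft. The tip passes the ledge after 112 mm of pull, the mouth after 156.
- tray: Tool tray, fixed on the bench: blue board under dark foam, 270 (x) x 210 (y) x 26 mm high; origin at the centre of its underside, z up. Cut-outs along x, blue at the bottom: the screwdriver's (row y = +40 mm), the wrench's (y = -44 mm, a wrench held fast in it, its top 28 mm up) and an empty narrow one for the marker (y = -83 mm).
- cutout_handle (a point): Where driver_grip comes when home: x = -55, y = +40, z = 21.5 mm in the tray's frame. Cut-out 18 mm deep (floor 8 mm above the bench, foam top 26); handle part 34 mm wide, x = -110 to -3. Two finger notches, 42 mm long in x, reach 57 mm to either side of this point (tray's y), down to the floor; fingers fit nowhere else beside the handle.
- cutout_tip (a point): Where driver_tip comes when home: x = +104, y = +40, z = 21.5 mm in the tray's frame, so the handle points to the tray's -x. Shaft part 18 mm wide, x = -3 to 110 mm, same depth.
- marker: Blue and white marker pen, 122 mm, 17 mm high, on the bench beyond the work. Leave alone.

How it is judged (in metres and radians):
On the way, in this order (a step that is already met when the one before it is completed fails the run):
1. the screwdriver is drawn right out of the sleeve, the stand still upright on its feet (z of driver_tip in the frame of sleeve_mouth above 0 m and angle between stand's own z axis and vertical below 0.1 rad), for 0.1 s.
2. the screwdriver lies on the bench, let go and at rest (height (world z) of driver_grip below 0.0185 m and angle between screwdriver's own y axis and vertical between 1.4 and 1.74 rad and contact force between each of the arm, the fingers and screwdriver below 0.05 N and linear speed of screwdriver below 0.02 m/s), for 0.2 s.
At the end, for the whole second after the job is handed in: The screwdriver lies at rest on the floor of its own cut-out, handle in the wide part (handle middle and tip each within 9 mm of their places in plan, not more than 3 mm and 6 mm too high), and the stand stands flat on the bench within 40 mm of where it was (horizontal distance between driver_grip and cutout_handle below 0.009 m and horizontal distance between driver_tip and cutout_tip below 0.009 m and z of driver_grip in the frame of tray below 0.0245 m and z of driver_tip in the frame of tray below 0.0275 m and angle between stand's own z axis and vertical below 0.05 rad and height (world z) of stand below 0.004 m and distance of stand from where it was at the start of the episode below 0.04 m and linear speed of screwdriver below 0.01 m/s); the robot touches nothing.
It fails at once if the stand tips (more than 0.3 rad) or is lifted off the bench (angle between stand's own z axis and vertical above 0.3 rad or height (world z) of stand above 0.02 m).
It fails at once if the stand is dragged more than 60 mm (distance of stand from where it was at the start of the episode above 0.06 m).
It fails at once if the marker pen is moved by more than 30 mm (distance of marker from where it was at the start of the episode above 0.03 m).
It also fails if it takes over 69 s, if anything falls off the work surface, if the arm or the gripper's body presses on something with over 40 N, if the wrist force passes 120 N, or if a joint passes its speed limit or range.

ROBOT

A 6-joint arm with a two-finger parallel gripper is mounted at the origin on a cart in front of the work surface, level with it; the furniture and walls round the work are solid. World frame = base frame: x ahead of the robot, y to its left, z up, the work surface at z = 0. Lengths are in mm, angles in rad, forces in N, time in s.
With the tool pointing down it reaches from about 400 to 925 mm from the base axis. Payload 3.4 kg.
Tool frame: the origin (TCP) lies on the mounting face of the last link; the fingertips stand 173 mm ahead of it and the grasp point (between the pads) lies 155 mm ahead of it; z points along the fingers, y is the line along which they close (so a half turn about z gives the same grasp; the last joint's range is limited). The gripper opens to 85 mm and grips with 20 to 120 N. Pads are 22 mm wide; open, the fingers measure 114 mm over their backs; the gripper's body (76 mm by 85 mm) begins 54 mm behind the grasp point. The pads swing forward as they close: fully open they stand 13 mm farther back than shut.
Start: joints at [-1.423, 0.307, 1.506, -0, 1.328, -0.073], TCP at [126.467, -560.927, 404.705] pointing down, gripper open.
Joint ranges: [-3.12, 3.12], [-1.05, 2.28], [0.14, 2.33], [-1.42, 4.57], [0.1, 2.73], [-2.68, 2.68]. Speed limits (rad/s): [2.57, 2.57, 3.14, 3.14, 3.14, 3.14].

INTERFACE

Orientations are given as [roll, pitch, yaw] about the fixed x, y, z axes, in that order (R = Rz(yaw) Ry(pitch) Rx(roll)).
In Python, from bench import ctrl gives the robot as it stands.
- The arm moves only by the shell command python3 shift.py 'ROWS'. ROWS is rows parted by semicolons, their numbers by spaces, 1 to 10 of them, each of 7 numbers: dx, dy, dz in mm, then a rotation vector rx, ry, rz in rad, then the finger opening in mm; each row shifts and turns the commanded pose from where the row before left it, along the tool's axes as they then stand; what a row does not reach is not made up. A row lasts 1/12 s, in which the tool goes at most 41.7 mm and 0.125 rad, less where a joint would pass 70% of its speed; a pose out of reach is approached as far as the arm can. The fingers move at their own pace and stop on an object; the grip force is fixed at half the most. Time passes only in rows, so rows that do not move let the fingers close. It prints the time, the measured TCP pose, the force, the opening and the grip force at its end.
- ctrl.observe(): the state, without advancing time (a new reading comes with each control period).
- ctrl.snapshot(name): name is "side" or "top" or "wrist"; returns a dict with "pixels" (480x640x3 uint8, blue, green, red), "fx", "fy", "cx", "cy" (pixels), "rvec" (rotation vector, rad) and "tvec" (3), from world to camera coordinates, as OpenCV has them. Camera axes: x right, y down, z forward; pixel columns grow to the right and rows downward; lengths in mm; the calibration is good to about 2 mm. A picture is of the moment at which its call begins. There is no depth.
- ctrl.finish_job(): hands the job in; it is judged then, once.
The state is a dict: "clock": time; "joints": joint angles; "joint_vel": joint speeds; "joint_torque": joint torques, N m; "ee_pos": TCP position; "eef_rot": TCP orientation; "force": force on the tool from outside, world axes, zero at the start; "ft_torque": the same for the moment, N m; "width": finger opening in mm; "gripper_force": force on a finger pad.
Only numpy, scipy, OpenCV 4.12 (cv2) and the standard library are available. Lean on these libraries where they do the work, as an engineer would, in place of code of your own. Each camera call takes 0.05 s, during which the arm holds its last target. There are 200 camera calls.

## Working session

There is one attempt and no reset: what is moved stays moved. The work goes in short steps, Python scripts to look and compute and a shell command to move; the robot and the scene stay as the last step left them, time stands still between calls to the robot, and variables do not carry over. Pictures are saved under pics/ and viewed, at most 10 in all, crops included, and the job is handed in when it is done.

```bash
ls; mkdir -p pics; python3 - <<'E'
from bench import ctrl
import cv2,pickle
for n in("side","top"):
    s=ctrl.snapshot(n); cv2.imwrite(f"pics/{n}0.png",s["pixels"]); pickle.dump(s,open(f"{n}0.pkl","wb"))
    R,_=cv2.Rodrigues(s["rvec"]); print(n,s["fx"],s["cx"],(-R.T@s["tvec"].reshape(3)).round(),R.round(2).tolist())
print(ctrl.observe())
E
```

```text
bench.py
pics
shift.py
side 467.7921650701173 323.18023862736845 [465. 804. 739.] [[-0.96, -0.27, 0.01], [-0.18, 0.62, -0.76], [0.2, -0.74, -0.64]]
top 550.1386835925274 316.1651231817191 [ 527.   50. 1140.] [[-0.0, -1.0, -0.01], [-0.99, 0.0, -0.13], [0.13, 0.01, -0.99]]
{'clock': 0.1, 'joints': array([-1.42248312e+00,  3.07495363e-01,  1.50754612e+00, -1.27590176e-05,
        1.32840873e+00, -7.35031577e-02]), 'joint_vel': array([-0.00040715, -0.00223959, -0.00136333,  0.00099828, -0.00165291,
       -0.000317  ]), 'joint_torque': array([ 6.12616659e-04, -4.58529210e+01, -2.52607638e+01, -1.10082628e-04,
        5.64525937e-03,  1.56954155e-05]), 'ee_pos': array([ 126.42700946, -560.61089979,  403.87320851]), 'eef_rot': array([-3.13973920e+00, -1.24066643e-04,  2.21819324e-01]), 'force': array([ 0.03576047,  1.14935441, -0.35150064]), 'ft_torque': array([-0.03371267,  0.04084441,  0.02958947]), 'gripper_force': 0.0, 'width': 85.35345891420297}
```

View pics/side0.png

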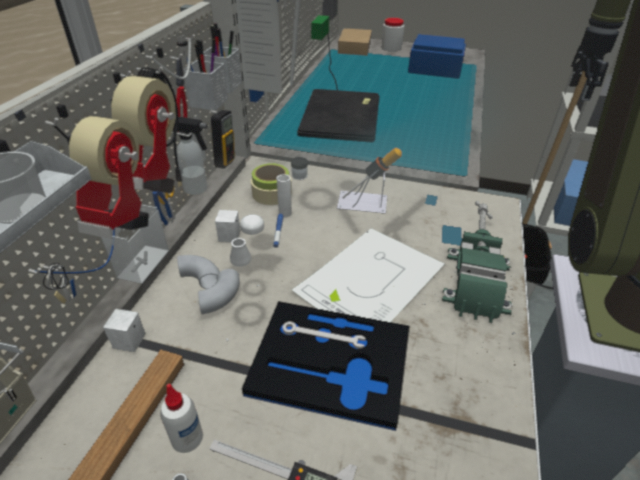

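View pics/top0.png

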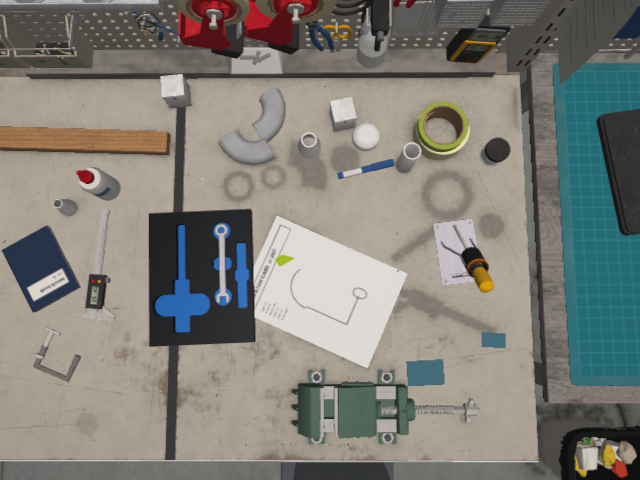

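Top view: the tray is at (201,277) with its screwdriver cut-out handle at (183,305) and the tip end up at (182,225). The stand plate is at about (457,250), with the handle butt at (486,285) leaning toward the robot. The strip of bench around column 420, rows 245-345 is bare. Side view: the handle runs from (375,163) to (397,154).

```bash
cat > h.py <<'E'
import numpy as np,cv2,pickle
def ld(f): return pickle.load(open(f,'rb'))
def P(s):
    R,_=cv2.Rodrigues(s["rvec"]);K=np.array([[s["fx"],0,s["cx"]],[0,s["fy"],s["cy"]],[0,0,1]])
    return K,R,np.asarray(s["tvec"],float).reshape(3)
def ray(s,uv):
    K,R,t=P(s);d=R.T@np.linalg.solve(K,[uv[0],uv[1],1]);return -R.T@t,d/np.linalg.norm(d)
def onz(s,uv,z):
    o,d=ray(s,uv);return o+d*(z-o[2])/d[2]
def tri(s1,u1,s2,u2):
    o1,d1=ray(s1,u1);o2,d2=ray(s2,u2)
    k=np.linalg.lstsq(np.c_[d1,-d2],o2-o1,rcond=None)[0]
    a,b=o1+k[0]*d1,o2+k[1]*d2;return (a+b)/2,np.linalg.norm(a-b)
def proj(s,p):
    K,R,t=P(s);q=K@(R@np.asarray(p,float)+t);return q[:2]/q[2]
def mask(s,lo,hi,roi):
    h=cv2.cvtColor(s["pixels"],cv2.COLOR_BGR2HSV);m=cv2.inRange(h,np.array(lo),np.array(hi))
    z=np.zeros_like(m);x0,y0,x1,y1=roi;z[y0:y1,x0:x1]=m[y0:y1,x0:x1];return z
E
python3 - <<'E'
from h import *
t,s=ld('top0.pkl'),ld('side0.pkl')
def axis(m,name):
    p=np.argwhere(m>0)[:,::-1].astype(float);c=p.mean(0);w,v=np.linalg.eigh(np.cov(p.T));d=v[:,1];q=(p-c)@d
    r=cv2.minAreaRect(p.astype(np.float32));print(name,len(p),c.round(1),d.round(3),'ends',(c+d*q.min()).round(1),(c+d*q.max()).round(1),r)
    return c
ct=axis(mask(t,(15,120,110),(32,255,255),(455,255,505,300)),'top yel')
cs=axis(mask(s,(15,100,90),(32,255,255),(370,140,410,180)),'side yel')
print('tri',tri(t,ct,s,cs))
# tray
h=cv2.cvtColor(t["pixels"],cv2.COLOR_BGR2HSV)
mb=mask(t,(100,120,80),(125,255,255),(150,215,215,340))
cn=max(cv2.findContours(mb,0,1)[0],key=cv2.contourArea)
r=cv2.minAreaRect(cn);bp=cv2.boxPoints(r);print('cut',r)
x,y,w,hh=cv2.boundingRect(cn);print(x,y,w,hh)
md=mask(t,(0,0,0),(180,255,60),(140,200,265,355));md=cv2.morphologyEx(md|mask(t,(100,120,80),(125,255,255),(140,200,265,355)),cv2.MORPH_OPEN,np.ones((5,5)))
cn=max(cv2.findContours(md,0,1)[0],key=cv2.contourArea);r=cv2.minAreaRect(cn);b=cv2.boxPoints(r)
W=np.array([onz(t,p,26) for p in b]);print('tray',b.round(1).tolist(),W.round(1).tolist(),W.mean(0))
print('tray sides',[np.linalg.norm(W[i]-W[i-1]).round(1) for i in range(4)])
# shapes: shaft slot rows
for r_ in (235,245,255,265,275): c=np.where(mb[r_]>0)[0];print(r_,c.min(),c.max(),onz(t,(c.mean(),r_),8).round(1))
for r_ in (327,): c=np.where(mb[r_]>0)[0];print(r_,c.min(),c.max(),onz(t,(c.mean(),r_),8).round(1))
# stand plate corners approx
for p in ((434,222),(472,220),(481,278),(444,283)): print('plate',onz(t,p,5).round(1))
big=np.hstack([cv2.resize(t["pixels"][195:315,380:520],None,fx=4,fy=4,interpolation=cv2.INTER_CUBIC)[:, :],]);cv2.imwrite('pics/z.png',big)
sb=cv2.resize(s["pixels"][135:235,320:460],None,fx=4,fy=4,interpolation=cv2.INTER_CUBIC);cv2.imwrite('pics/zs.png',sb)
E
```

```text
top yel 316 [483.5 279.5] [0.418 0.908] ends [477.8 267.1] [488.7 290.7] ((482.8000793457031, 279.1000061035156), (25.938386917114258, 14.758047103881836), 63.43495178222656)
side yel 113 [391.9 154.6] [-0.84   0.542] ends [399.2 149.8] [382.7 160.5] ((390.84857177734375, 154.60401916503906), (8.457708358764648, 19.633968353271484), 64.98310089111328)
tri (array([ 569.73292617, -241.46542444,  154.11871258]), np.float64(1.9761549699300176))
cut ((189.0823974609375, 281.0973205566406), (53.133323669433594, 104.44053649902344), 16.83747100830078)
155 225 55 108
tray [[147.60000610351562, 200.5], [251.89999389648438, 198.6999969482422], [254.5, 352.70001220703125], [150.1999969482422, 354.3999938964844]] [[737.5, 405.5, 26.0], [740.7, 190.2, 26.0], [429.5, 180.7, 26.0], [426.1, 388.6, 26.0]] [583.41679263 291.26171431  26.        ]
tray sides [np.float64(311.9), np.float64(215.3), np.float64(311.3), np.float64(207.8)]
235 178 214 [667.8 330.3   8. ]
245 178 184 [646.9 338.3   8. ]
255 178 185 [626.1 336.6   8. ]
265 178 214 [605.4 322.7   8. ]
275 178 185 [584.8 335.4   8. ]
327 175 189 [479.2 331.1   8. ]
plate [ 694.7 -187.3    5. ]
plate [ 698.7 -266.5    5. ]
plate [ 578.2 -280.6    5. ]
plate [ 568.1 -204.4    5. ]
```

View pics/z.png

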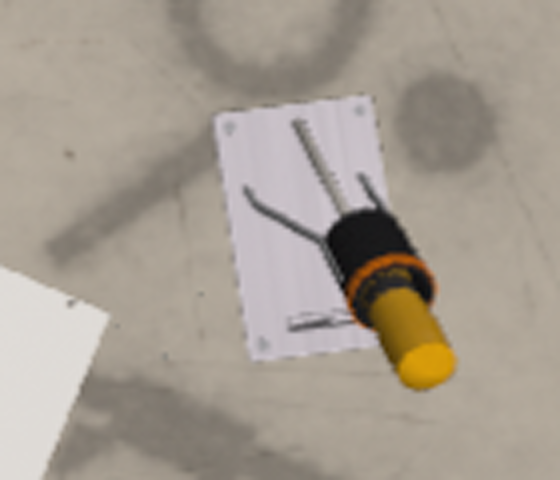

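```bash
python3 - <<'E'
from h import *
t,s=ld('top0.pkl'),ld('side0.pkl')
A,B,C=[onz(t,(380+x/4,195+y/4),4) for x,y in((215,115),(250,360),(370,95))]
print('A,B,C',A.round(),B.round(),C.round(),np.linalg.norm(A-B),np.linalg.norm(A-C),np.arctan2(*(A-B)[[1,0]]),np.arctan2(*(A-C)[[0,1]]))
u=lambda x,y:(380+x/4,195+y/4)
bt=onz(t,u(427,368),169.8);mo=onz(t,u(393,282),130)
print('butt',bt,'mouth',mo,'d',bt-mo,'want len horiz 33.4')
for zz in(160,170,180):print(zz,proj(s,onz(t,u(427,368),zz)),)
print('mouth in side',proj(s,mo))
# tray: shape by edges: cut-out ends
mb=mask(t,(100,120,80),(125,255,255),(150,215,196,340))
c=np.where(mb.any(1))[0];print('rows',c.min(),c.max(),[onz(t,(182,r),8).round(1) for r in(c.min(),c.max()+1)])
for r_ in range(232,284,8): c=np.where(mb[r_]>0)[0];print(r_,onz(t,((c.min()+c.max()+1)/2-.5,r_),8).round(1))
for r_ in (322,325,328): c=np.where(mb[r_]>0)[0];print(r_,onz(t,((c.min()+c.max()+1)/2-.5,r_),8).round(1))
print([onz(t,p,26).round(1) for p in((149,213),(251,210),(255,342),(150,346))])
E
```

```text
A,B,C [ 691. -187.    4.] [ 564. -201.    4.] [ 702. -268.    4.] 127.95967572730585 81.61177990996602 0.11328344115786049 -0.12773588648000647
butt [ 555.02188373 -242.05908945  169.8       ] mouth [ 595.44471984 -240.02601955  130.        ] d [-40.4228361   -2.03306991  39.8       ] want len horiz 33.4
160 [398.48292943 152.6879245 ]
170 [398.89334584 149.69610093]
180 [399.31000038 146.65880312]
mouth in side [381.09324796 161.77653537]
rows 225 332 [array([688.8, 337.5,   8. ]), array([467.1, 330.8,   8. ])]
232 [674.1 339.1   8. ]
240 [657.4 338.6   8. ]
248 [640.7 338.1   8. ]
256 [624.1 336.5   8. ]
264 [607.5 336.    8. ]
272 [591.  335.5   8. ]
280 [574.6 334.    8. ]
322 [489.2 331.4   8. ]
325 [483.2 331.3   8. ]
328 [477.2 331.1   8. ]
[array([711.3, 401.6,  26. ]), array([717.1, 191.8,  26. ]), array([450.4, 180. ,  26. ]), array([442.6, 389.5,  26. ])]
```

```bash
python3 - <<'E'
from h import *
t,s=ld('top0.pkl'),ld('side0.pkl')
a=cv2.resize(t["pixels"][200:356,136:266],None,fx=3.4,fy=3.4,interpolation=cv2.INTER_CUBIC)
b=cv2.resize(s["pixels"][135:235,340:430],None,fx=3.4,fy=3.4,interpolation=cv2.INTER_CUBIC)
im=np.zeros((a.shape[0],a.shape[1]+b.shape[1],3),np.uint8);im[:,:a.shape[1]]=a;im[:b.shape[0],a.shape[1]:]=b
print(im.shape,a.shape);cv2.imwrite('pics/z2.png',im)
E
```

```text
(530, 748, 3) (530, 442, 3)
```

View pics/z2.png

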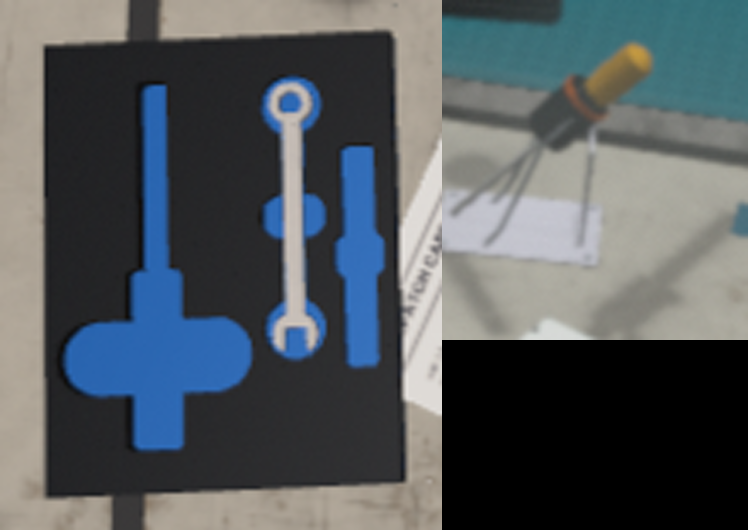

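Crop: the tray corners are at about (149,213), (251,209), (255,342) and (150,346), and the screwdriver slot runs up column ~181. The plate, ring and butt positions agree with the given sizes. The measured values:

| Item | Value |
|---|---|
| Stand yaw | ≈0.12 |
| Grip target | G≈(571,-242,153.5) |
| Tray yaw | 0.043 |
| cutout_handle | ≈(523,330) |

I'll grip with the tool tilted 0.35 rad past vertical, so the driver can be laid level afterwards.

```bash
cat > go.py <<'E'
import sys,numpy as np
from scipy.spatial.transform import Rotation as Ro
from bench import ctrl
# go.py gx gy gz roll pitch yaw [back]: shift needed so that grasp point (155 ahead) is `back` mm behind g
a=[float(v) for v in sys.argv[1:]];o=ctrl.observe()
R0=Ro.from_euler('xyz',o['eef_rot']);R1=Ro.from_euler('xyz',a[3:6])
b=a[6] if len(a)>6 else 0
p=np.array(a[:3])-R1.apply([0,0,155+b]);d=p-o['ee_pos']
print('rot',(R0.inv()*R1).as_rotvec().round(3),'then shift',R1.inv().apply(d).round(1),'| shift in present axes',R0.inv().apply(d).round(1),'TCP target',p.round(),'grasp pt now',(o['ee_pos']+R0.apply([0,0,155])).round(1),'rpy',o['eef_rot'].round(3),'j',o['joints'].round(2),'w',o['width'].round(1),'t',round(o['clock'],2))
E
python3 go.py 571 -242.3 153.5 3.1416 .35 .12 100; python3 go.py 571 -242.3 153.5 3.1416 0 .12 100
```

```text
Traceback (most recent call last):
  File "go.py", line 9, in <module>
    print('rot',(R0.inv()*R1).as_rotvec().round(3),'then shift',R1.inv().apply(d).round(1),'| shift in present axes',R0.inv().apply(d).round(1),'TCP target',p.round(),'grasp pt now',(o['ee_pos']+R0.apply([0,0,155])).round(1),'rpy',o['eef_rot'].round(3),'j',o['joints'].round(2),'w',o['width'].round(1),'t',round(o['clock'],2))
                                                                                                                                                                                                                                                                                          ^^^^^^^^^^^^^^^^
AttributeError: 'float' object has no attribute 'round'
Traceback (most recent call last):
  File "go.py", line 9, in <module>
    print('rot',(R0.inv()*R1).as_rotvec().round(3),'then shift',R1.inv().apply(d).round(1),'| shift in present axes',R0.inv().apply(d).round(1),'TCP target',p.round(),'grasp pt now',(o['ee_pos']+R0.apply([0,0,155])).round(1),'rpy',o['eef_rot'].round(3),'j',o['joints'].round(2),'w',o['width'].round(1),'t',round(o['clock'],2))
                                                                                                                                                                                                                                                                                          ^^^^^^^^^^^^^^^^
AttributeError: 'float' object has no attribute 'round'
```

```bash
sed -i "s/o\['width'\].round(1)/round(o['width'],1)/" go.py
python3 go.py 571 -242.3 153.5 3.1416 .35 .12 100; python3 go.py 571 -242.3 153.5 3.1416 0 .12 100
```

```text
rot [ 0.016 -0.35   0.101] then shift [ 536.3 -262.8 -184.2] | shift in present axes [ 590.7 -203.8   11.3] TCP target [ 658. -232.  393.] grasp pt now [ 126.4 -560.3  248.9] rpy [-3.14  -0.     0.222] j [-1.42  0.31  1.51 -0.    1.33 -0.07] w 85.4 t 0.1
rot [-0.002 -0.     0.102] then shift [ 479.5 -262.8   -4.6] | shift in present axes [ 503.7 -212.7   -4.2] TCP target [ 571. -242.  408.] grasp pt now [ 126.4 -560.3  248.9] rpy [-3.14  -0.     0.222] j [-1.42  0.31  1.51 -0.    1.33 -0.07] w 85.4 t 0.1
```

```bash
python3 shift.py '0 0 0 0 0 0.1 85; 20 -10 0 0 0 0 85; 30 -16 0 0 0 0 85; 30 -16 0 0 0 0 85; 30 -16 0 0 0 0 85; 30 -16 0 0 0 0 85; 30 -16 0 0 0 0 85; 30 -16 0 0 0 0 85; 30 -16 0 0 0 0 85; 30 -16 0 0 0 0 85'; python3 shift.py '30 -16 0 0 0 0 85; 30 -16 0 0 0 0 85; 30 -18 0 0 0 0 85; 30 -18 0 0 0 0 85; 30 -18 0 0 0 0 85; 30 -18 0 0 0 0 85; 20 -15 0 0 0 0 85; 15 -8 0 0 0 0 85;5 0 0 0 0 0 85;0 0 0 0 0 0 85'
python3 go.py 571 -242.3 153.5 3.1416 .35 .12 100
```

```text
clock: 0.93
ee_pos: [368.8, -391.0, 404.3]
eef_rot: [-3.141, 0.0, 0.122]
force: [0.8, 0.4, -0.1]
width: 84.9
gripper_force: 0.0
clock: 1.77
ee_pos: [571.5, -239.4, 404.2]
eef_rot: [3.141, 0.001, 0.124]
force: [0.7, 0.3, 0.1]
width: 85.2
gripper_force: 0.0
rot [ 0.001 -0.349  0.003] then shift [ 85.2   2.8 -19.2] | shift in present axes [86.6  3.1 11.1] TCP target [ 658. -232.  393.] grasp pt now [ 571.4 -239.5  249.2] rpy [3.141e+00 1.000e-03 1.240e-01] j [-0.46  0.37  1.41 -0.    1.36  0.98] w 85.2 t 1.77
```

```bash
python3 shift.py '20 0 0 0 -0.05 0 85; 25 0 0 0 -0.1 0 85; 25 1 -5 0 -0.1 0 85; 15 2 -6 0 -0.1 0 85; 0 0 -8 0 0 0 85; 0 0 0 0 0 0 85; 0 0 0 0 0 0 85'
python3 go.py 571 -242.3 153.5 3.1416 .35 .12 100
python3 - <<'E'
from h import *
from bench import ctrl
s=ctrl.snapshot('wrist');pickle.dump(s,open('w1.pkl','wb'))
a=s['pixels'].copy()
for p in((571,-242.3,153.5),(591,-240.5,130),(556,-244,169.8)): cv2.drawMarker(a,tuple(int(v) for v in proj(s,p)),(255,0,255),0,12,1); print(proj(s,p).round(1))
cv2.imwrite('pics/w1.png',a)
E
```

```text
clock: 2.35
ee_pos: [658.6, -232.9, 414.7]
eef_rot: [3.141, 0.348, 0.12]
force: [-0.5, 0.4, 0.2]
width: 85.0
gripper_force: 0.0
rot [ 0.    -0.002  0.   ] then shift [ 6.8 -1.2 20.6] | shift in present axes [ 6.8 -1.2 20.6] TCP target [ 658. -232.  393.] grasp pt now [ 606.1 -239.4  269. ] rpy [3.141 0.348 0.12 ] j [-0.36  0.57  1.06 -0.16  1.82  1.08] w 85.0 t 2.35
[319.3 224.8]
[320.1 182.9]
[319.1 256.5]
```

View pics/w1.png

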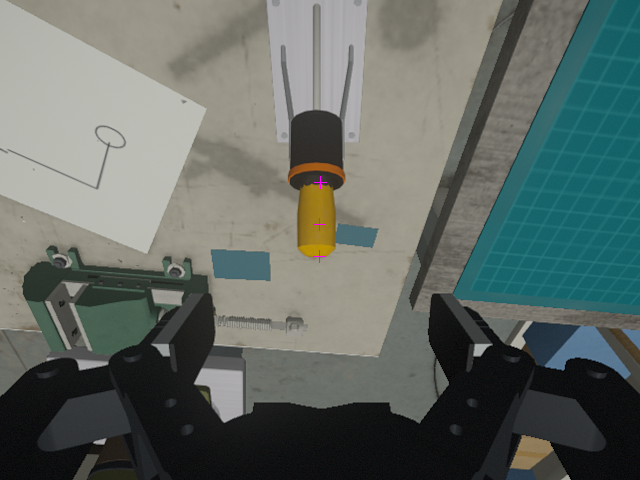

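Wrist view: the butt is at (316,252) and the sleeve ring at (317,178). My predicted points lie on the handle axis, about 2 px (1.5 mm) to its right, and the axis is upright in the image, so the yaw is right. I'll shift 1.5 mm toward +Y and go in.

```bash
python3 shift.py '7 -2.5 20 0 0 0 85; 0 0 20 0 0 0 85; 0 0 20 0 0 0 85; 0 0 20 0 0 0 85; 0 0 20 0 0 0 85; 0 0 12 0 0 0 85; 0 0 6 0 0 0 85; 0 0 0 0 0 0 85; 0 0 0 0 0 0 85'
python3 go.py 571 -240.8 153.5 3.1416 .35 .12
python3 - <<'E'
from h import *
from bench import ctrl
s=ctrl.snapshot('wrist');a=s['pixels'];cv2.imwrite('pics/w2.png',a)
E
```

```text
clock: 3.15
ee_pos: [624.9, -233.8, 302.3]
eef_rot: [3.141, 0.349, 0.121]
force: [0.0, 0.7, -0.4]
width: 85.0
gripper_force: 0.0
rot [ 0.001 -0.001  0.001] then shift [-0.1  0.5  3.4] | shift in present axes [-0.1  0.5  3.4] TCP target [ 624. -234.  299.] grasp pt now [ 572.4 -240.3  156.6] rpy [3.141 0.349 0.121] j [-0.37  0.6   1.29 -0.16  1.56  1.1 ] w 85.0 t 3.15
```

View pics/w2.png

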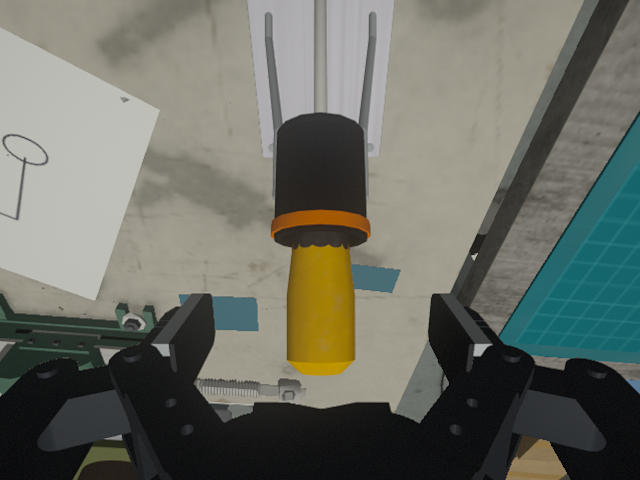

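The handle, at column 321, is centred between the pads (mid column 321.5). Closing now, then a short trial pull.

```bash
python3 shift.py '0 0 0 0 0 0 40; 0 0 0 0 0 0 26; 0 0 0 0 0 0 20; 0 0 0 0 0 0 20; 0 0 0 0 0 0 20; 0 0 0 0 0 0 20; 0 0 0 0 0 0 20; 0 0 0 0 0 0 20; 0 0 0 0 0 0 20'; python3 go.py 571 -240.8 153.5 3.1416 .35 .12
python3 -c "
from scipy.spatial.transform import Rotation as Ro;import numpy as np
from bench import ctrl
R=Ro.from_euler('xyz',ctrl.observe()['eef_rot']);a=np.array([-.643*np.cos(.12),-.643*np.sin(.12),.766]);print(R.inv().apply(a))"
```

```text
clock: 3.95
ee_pos: [625.8, -233.3, 301.4]
eef_rot: [3.141, 0.349, 0.122]
force: [0.8, 0.8, 3.6]
width: 25.3
gripper_force: 58.9
rot [ 0.001 -0.001  0.002] then shift [-1.3  0.9  2.9] | shift in present axes [-1.3  0.9  2.9] TCP target [ 624. -234.  299.] grasp pt now [ 573.2 -239.8  155.7] rpy [3.141 0.349 0.122] j [-0.37  0.6   1.29 -0.16  1.56  1.11] w 25.3 t 3.95
[-0.86641132 -0.00109352 -0.49953502]
```

```bash
python3 shift.py '-2 0 -1.15 0 0 0 20; -4.33 0 -2.5 0 0 0 20; -4.33 0 -2.5 0 0 0 20; -4.33 0 -2.5 0 0 0 20; -4.33 0 -2.5 0 0 0 20; -4.33 0 -2.5 0 0 0 20'; python3 - <<'E'
from h import *
from bench import ctrl
s=ctrl.snapshot('top');t=ld('top0.pkl')
cv2.imwrite('pics/p1.png',cv2.resize(s['pixels'][195:315,380:520],None,fx=4,fy=4,interpolation=cv2.INTER_CUBIC))
for q in(t,s):
    m=mask(q,(115,8,165),(170,60,255),(425,210,500,300));p=np.argwhere(m>0);print(len(p),p.min(0),p.mean(0))
E
```

```text
clock: 4.45
ee_pos: [607.8, -235.6, 322.4]
eef_rot: [-3.142, 0.35, 0.122]
force: [0.6, 0.1, -1.2]
width: 24.8
gripper_force: 58.9
1719 [219 434] [249.00581734 453.05410122]
1491 [219 434] [247.58148893 451.56807512]
```

View pics/p1.png

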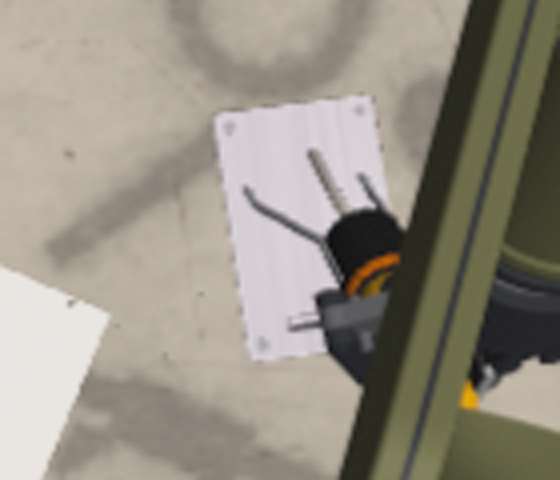

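The plate corners stay at crop (215,115) and (250,360) and the shaft has retracted, so the stand has not moved. Continuing the pull.

```bash
python3 shift.py '-8.66 0 -5 0 0 0 20; -8.66 0 -5 0 0 0 20; -8.66 0 -5 0 0 0 20; -8.66 0 -5 0 0 0 20; -8.66 0 -5 0 0 0 20; -8.66 0 -5 0 0 0 20'; python3 shift.py '-8.66 0 -5 0 0 0 20; -8.66 0 -5 0 0 0 20; -8.66 0 -5 0 0 0 20; -8.66 0 -5 0 0 0 20; -8.66 0 -5 0 0 0 20;-8.66 0 -5 0 0 0 20; -8.66 0 -5 0 0 0 20; -8.66 0 -5 0 0 0 20; -8.66 0 -5 0 0 0 20; 0 0 0 0 0 0 20'; python3 go.py 520 -150 15 3.1416 -.524 0 100;python3 - <<'E'
from h import *
from bench import ctrl
s=ctrl.snapshot('side')
cv2.imwrite('pics/s2.png',s['pixels'][60:420,200:640])
E
```

```text
clock: 5.0
ee_pos: [569.2, -240.2, 369.1]
eef_rot: [3.141, 0.35, 0.122]
force: [-0.5, -0.5, -1.9]
width: 25.1
gripper_force: 58.9
clock: 5.83
ee_pos: [511.7, -247.4, 439.1]
eef_rot: [3.14, 0.349, 0.121]
force: [-1.0, 0.0, -1.2]
width: 25.1
gripper_force: 58.9
rot [-0.009  0.871  0.125] then shift [-205.   -97.4  116.3] | shift in present axes [ -30.8 -111.5  227.3] TCP target [ 392. -150.  236.] grasp pt now [ 459.1 -254.1  293.4] rpy [3.14  0.349 0.121] j [-0.46  0.36  1.36 -0.19  1.71  0.99] w 25.1 t 5.83
```

View pics/s2.png

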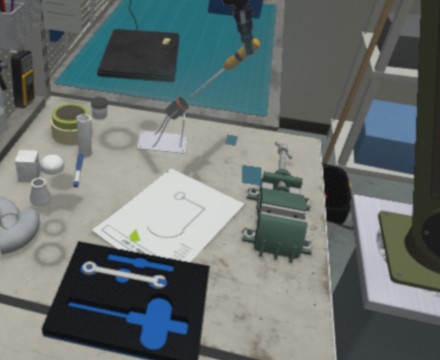

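The tip, at (190,98), is just clear of the sleeve mouth at (178,104), and the stand is upright. Next I move aside over bare bench and tip the driver level.

```bash
python3 shift.py '-9 0 -5 0 0 0 20; 0 -10 0 0 0 0.06 20; 0 -20 0 0 0 0.065 20; 0 -25 0 0 0 0 20; 0 -25 0 0 0 0 20; 0 -20 0 0 0 0 20; 0 0 0 0 0.1 0 20; 0 0 0 0 0.1 0 20; 0 0 0 0 0.11 0 20; 0 0 0 0 0.11 0 20';  python3 shift.py '0 0 0 0 0.11 0 20; 0 0 0 0 0.11 0 20; 0 0 0 0 0.11 0 20; 0 0 0 0 0.11 0 20; 0 0 0 0 0.01 0 20; 0 0 0 0 0 0 20;0 0 0 0 0 0 20'; python3 go.py 520 -150 15 3.1416 -.524 0 60;python3 - <<'E'
from h import *
from bench import ctrl
for n in('side','top'):
    s=ctrl.snapshot(n); pickle.dump(s,open(n+'3.pkl','wb'))
    p=np.argwhere(mask(s,(15,120,90),(32,255,255),(250,60,520,420) if n=='side' else (330,200,520,400))>0)[:,::-1]
    print(n,len(p),p.min(0),p.max(0),p.mean(0))
a,b=[ld(n+'3.pkl')['pixels'][y0:y0+300,x0:x0+300] for n,x0,y0 in(('side',260,60),('top',280,150))]
cv2.imwrite('pics/st3.png',np.hstack([a,b]))
E
```

```text
clock: 6.72
ee_pos: [503.3, -147.8, 441.4]
eef_rot: [3.098, -0.077, 0.009]
force: [0.2, 0.1, -0.6]
width: 25.3
gripper_force: 59.1
clock: 7.3
ee_pos: [503.0, -148.3, 441.2]
eef_rot: [3.093, -0.519, 0.029]
force: [0.4, 0.3, -0.6]
width: 25.4
gripper_force: 59.1
rot [0.035 0.005 0.025] then shift [-198.5    1.8  162.5] | shift in present axes [-197.6   -8.9  163.4] TCP target [ 412. -150.  201.] grasp pt now [ 579.9 -153.6  306.7] rpy [ 3.093 -0.519  0.029] j [-0.43  0.09  1.77  0.25  0.81  0.99] w 25.4 t 7.3
side 264 [355 104] [397 119] [370.58333333 109.94318182]
top 763 [446 220] [464 279] [455.0982962  248.57536042]
```

View pics/st3.png

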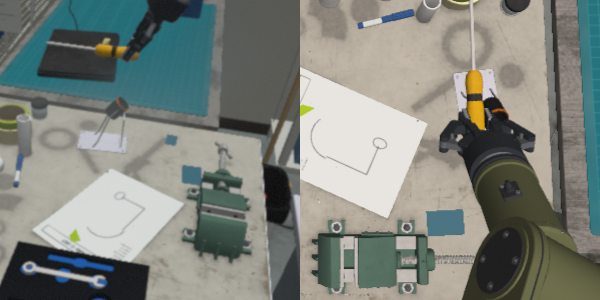

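```bash
python3 shift.py '-12 0 6 0.035 0.005 0.025 20; -25 0 18 0 0 0 20; -25 0 20 0 0 0 20; -25 0 20 0 0 0 20; -25 0 20 0 0 0 20; -25 0 20 0 0 0 20; -25 0 20 0 0 0 20; 0 0 0 0 0 0 20; 0 0 0 0 0 0 20';  python3 go.py 520 -150 15 3.1416 -.524 0;python3 - <<'E'
from h import *
from bench import ctrl
for n in('side','top'):
    s=ctrl.snapshot(n); pickle.dump(s,open(n+'4.pkl','wb'))
a,b=[ld(n+'4.pkl')['pixels'][y0:y0+200,x0:x0+260] for n,x0,y0 in(('side',290,80),('top',330,150))]
cv2.imwrite('pics/st4.png',cv2.resize(np.hstack([a,b]),None,fx=1.5,fy=1.5,interpolation=cv2.INTER_CUBIC))
E
```

```text
clock: 8.15
ee_pos: [428.6, -148.4, 257.3]
eef_rot: [-3.136, -0.526, -0.002]
force: [0.9, -0.3, -0.8]
width: 25.1
gripper_force: 59.2
rot [-0.004 -0.002 -0.002] then shift [-42.1   1.6 100.6] | shift in present axes [-42.3   2.1 100.5] TCP target [ 442. -150.  149.] grasp pt now [ 506.4 -147.7  123.3] rpy [-3.136e+00 -5.260e-01 -2.000e-03] j [-0.54  0.27  2.17  0.83  0.36  0.29] w 25.1 t 8.15
```

View pics/st4.png

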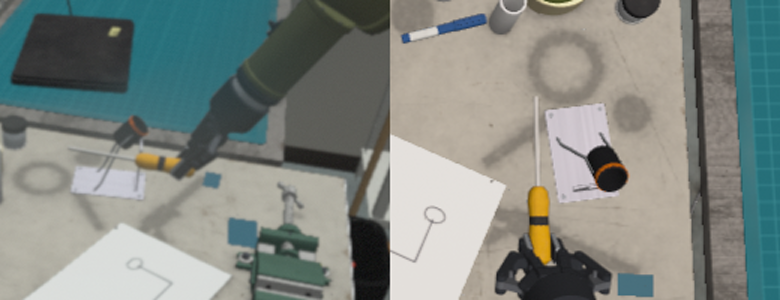

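The driver is level with its tip at about (428,215), in the gap between the paper and the plate, and the stand has not moved. j3 is getting near its limit, so I'll drift outward while lowering.

```bash
python3 shift.py '6 0.4 17 0 0 0 20; 6 0.4 17 0 0 0 20; -4 0.4 19 0 0 0 20; -6 0.4 19 0 0 0 20; -7 0.4 16 0 0 0 20; -5 0 8 0 0 0 20; 0 0 0 0 0 0 20; 0 0 0 0 0 0 20';  python3 go.py 545 -150 15 3.1416 -.524 0;python3 - <<'E'
from h import *
from bench import ctrl
S=[ctrl.snapshot(n) for n in('side','top')]
for s,r in zip(S,((280,80,460,330),(380,180,460,360))):
    p=np.argwhere(mask(s,(15,120,90),(32,255,255),r)>0)[:,::-1];print(len(p),p.min(0),p.max(0),cv2.minAreaRect(p.astype(np.float32)))
E
```

```text
clock: 8.92
ee_pos: [469.6, -150.6, 174.4]
eef_rot: [-3.14, -0.533, 0.001]
force: [-0.9, 0.2, -0.5]
width: 24.9
gripper_force: 59.2
rot [-0.002 -0.009  0.001] then shift [-14.5  -0.6  20.8] | shift in present axes [-14.6  -0.5  20.7] TCP target [ 467. -150.  149.] grasp pt now [ 548.3 -150.2   40.9] rpy [-3.14e+00 -5.33e-01  1.00e-03] j [-0.49  0.48  2.18  1.56  0.25 -0.42] w 24.9 t 8.92
151 [362 207] [396 220] ((379.32196044921875, 211.99755859375), (35.55010986328125, 9.498652458190918), 12.094757080078125)
474 [415 256] [428 303] ((421.5, 279.5), (47.0, 13.0), 90.0)
```

```bash
python3 shift.py '-3.5 0 4.3 0 0 0 20; -2.5 0 4.3 0 0 0 20; -2.5 0 3.5 0 0 0 20; 0 0 0 0 0 0 20'; python3 shift.py '-1 0 1.7 0 0 0 20; 0 0 0 0 0 0 20; 0 0 0 0 0 0 20';python3 shift.py '-1 0 1.7 0 0 0 20; 0 0 0 0 0 0 20; 0 0 0 0 0 0 20';  python3 go.py 545 -150 15 3.1416 -.524 0
```

```text
clock: 9.35
ee_pos: [467.0, -150.3, 159.4]
eef_rot: [-3.14, -0.532, 0.001]
force: [0.3, -0.4, -0.2]
width: 25.0
gripper_force: 59.2
clock: 9.6
ee_pos: [466.8, -150.2, 157.2]
eef_rot: [-3.14, -0.531, 0.001]
force: [0.0, 0.2, -1.2]
width: 25.4
gripper_force: 59.2
clock: 9.85
ee_pos: [466.5, -150.1, 154.6]
eef_rot: [-3.139, -0.53, 0.001]
force: [-0.9, -0.0, -1.3]
width: 25.4
gripper_force: 59.2
rot [-0.003 -0.006  0.   ] then shift [-1.9 -0.1  5.2] | shift in present axes [-2.  -0.1  5.2] TCP target [ 467. -150.  149.] grasp pt now [ 544.9 -149.7   20.9] rpy [-3.139e+00 -5.300e-01  1.000e-03] j [-0.5   0.53  2.2   1.8   0.25 -0.68] w 25.4 t 9.85
```

```bash
python3 shift.py '-1 0 1.7 0 0 0 20; 0 0 0 0 0 0 20; 0 0 0 0 0 0 20';python3 shift.py '-0.5 0 0.9 0 0 0 20; 0 0 0 0 0 0 20; 0 0 0 0 0 0 20'; python3 shift.py '-0.5 0 0.9 0 0 0 20; 0 0 0 0 0 0 20; 0 0 0 0 0 0 20';python3 - <<'E'
from h import *
from bench import ctrl
S=[ctrl.snapshot(n) for n in('side','top')]
C=[]
for s,r in zip(S,((280,80,460,330),(380,180,460,360))):
    m=mask(s,(15,120,90),(32,255,255),r);p=np.argwhere(m>0)[:,::-1];print(len(p),p.min(0),p.max(0))
    C.append(p)
# front end of yellow: side min col, top min row
a=C[0][C[0][:,0]<=C[0][:,0].min()+1].mean(0);b=C[1][C[1][:,1]<=C[1][:,1].min()+1].mean(0)
print('front of yellow',tri(S[0],a,S[1],b))
E
```

```text
clock: 10.1
ee_pos: [466.4, -150.0, 153.9]
eef_rot: [-3.14, -0.532, 0.0]
force: [-6.2, -0.1, 13.8]
width: 25.2
gripper_force: 61.1
clock: 10.35
ee_pos: [466.2, -150.0, 153.7]
eef_rot: [-3.14, -0.534, 0.0]
force: [-11.0, 0.5, 23.6]
width: 24.9
gripper_force: 62.3
clock: 10.6
ee_pos: [466.1, -149.9, 153.5]
eef_rot: [-3.14, -0.535, 0.0]
force: [-13.1, 0.3, 32.4]
width: 25.2
gripper_force: 63.5
165 [362 213] [396 227]
450 [413 259] [426 305]
front of yellow (array([ 616.16622986, -152.2666959 ,   13.17167986]), np.float64(0.8240809702198876))
```

Contact, with 32 N and the handle front at z≈13. Easing off and releasing slowly.

```bash
python3 shift.py '0.7 0 -1.2 0 0 0 20; 0 0 0 0 0 0 24; 0 0 0 0 0 0 28; 0 0 0 0 0 0 32; 0 0 0 0 0 0 36; 0 0 0 0 0 0 42; 0 0 0 0 0 0 48;0 0 0 0 0 0 48; 0 0 0 0 0 0 48';python3 - <<'E'
from h import *
from bench import ctrl
S=[ctrl.snapshot(n) for n in('side','top')]
for s,r in zip(S,((280,80,460,330),(380,180,460,360))):
    p=np.argwhere(mask(s,(15,120,90),(32,255,255),r)>0)[:,::-1];print(len(p),p.min(0),p.max(0))
E
```

```text
clock: 11.45
ee_pos: [466.5, -150.1, 151.6]
eef_rot: [-3.139, -0.529, 0.0]
force: [0.5, -0.5, 0.3]
width: 47.7
gripper_force: 0.0
189 [362 214] [391 224]
499 [413 259] [426 305]
```

```bash
python3 shift.py '0 0 -8 0 0 0 48; 0 0 -15 0 0 0 48; 0 0 -20 0 0 0 48; 0 0 -20 0 0 0 48; 0 0 -20 0 0 0 48; 0 0 -20 0 0 0 48; 0 0 -15 0 0 0 48; 0 0 0 0 0 0 48';  python3 go.py 572 -150 13.5 3.1416 0 0 100
python3 - <<'E'
from h import *
from bench import ctrl
S=[ctrl.snapshot(n) for n in('side','top')]
for n,s,r in zip('st',S,((280,80,460,330),(380,180,460,390))):
    pickle.dump(s,open(n+'5.pkl','wb'))
    p=np.argwhere(mask(s,(15,120,90),(32,255,255),r)>0)[:,::-1].astype(np.float32);q=cv2.minAreaRect(p);print(len(p),p.min(0),p.max(0),q)
    print([onz(s,v,13.5).round(1) for v in (p[p[:,1]<=p[:,1].min()+1].mean(0),p[p[:,1]>=p[:,1].max()-1].mean(0))] if n=='t' else [onz(s,v,13.5).round(1) for v in (p[p[:,0]<=p[:,0].min()+1].mean(0),p[p[:,0]>=p[:,0].max()-1].mean(0))])
E
```

```text
clock: 12.22
ee_pos: [405.9, -150.2, 255.7]
eef_rot: [3.142, -0.532, 0.002]
force: [0.4, -0.1, -0.1]
width: 47.6
gripper_force: 0.0
rot [-0.001 -0.532  0.002] then shift [166.1  -0.2 -12.8] | shift in present axes [1.496e+02 1.000e-01 7.320e+01] TCP target [ 572. -150.  268.] grasp pt now [ 484.6 -150.1  122.1] rpy [ 3.142e+00 -5.320e-01  2.000e-03] j [-0.58  0.25  2.21  0.92  0.36  0.17] w 47.6 t 12.22
272 [362. 214.] [398. 226.] ((379.8500061035156, 220.0499725341797), (36.48671340942383, 9.475231170654297), 8.13010311126709)
[array([ 616.1, -150.5,   13.5]), array([ 527.8, -159.4,   13.5])]
518 [413. 259.] [426. 305.] ((419.5, 282.0), (46.0, 13.0), 90.0)
[array([ 615.7, -151.2,   13.5]), array([ 524.6, -151.6,   13.5])]
```

```bash
python3 shift.py '10 0 0 0 -0.03 0 60; 25 0 10 0 -0.1 0 60; 25 0 10 0 -0.1 0 60; 28 0 10 0 -0.1 0 60; 28 0 8 0 -0.1 0 60; 28 0 4 0 -0.1 0 60; 10 0 0 0 0 0 60; 0 0 0 0 0 0 60; 0 0 0 0 0 0 60';  python3 go.py 571 -151.4 13.5 3.1416 0 0 60
python3 - <<'E'
from h import *
from bench import ctrl
s=ctrl.snapshot('wrist')
m=mask(s,(15,120,90),(32,255,255),(150,0,500,480));p=np.argwhere(m>0)[:,::-1].astype(np.float32);print(len(p),p.min(0),p.max(0),cv2.minAreaRect(p))
print([proj(s,v).round(1) for v in((523,-151.4,13.5),(571,-151.4,13.5),(618,-151.4,13.5))])
for r in np.linspace(p[:,1].min()+4,p[:,1].max()-4,8).astype(int):
    c=np.where(m[r]>0)[0];print(r,c.min(),c.max(),onz(s,(c.mean(),r),13.5).round(1)) if len(c) else 0
E
```

```text
clock: 13.07
ee_pos: [538.0, -145.7, 264.8]
eef_rot: [-3.119, -0.11, 0.014]
force: [-0.6, 0.2, -0.2]
width: 60.0
gripper_force: 0.0
rot [-0.023 -0.11   0.015] then shift [33.   5.7 36.3] | shift in present axes [28.8  7.  39.5] TCP target [ 571. -151.  228.] grasp pt now [ 555.  -142.1  110.7] rpy [-3.119 -0.11   0.014] j [-0.36  0.4   1.77  0.08  0.88  1.15] w 60.0 t 13.07
5150 [316. 157.] [358. 309.] ((336.9036865234375, 232.99281311035156), (41.250022888183594, 152.14559936523438), 0.6902771592140198)
[array([337.8, 307.6]), array([339.5, 235.8]), array([341.3, 160.5])]
161 325 351 [ 617.7 -149.4   13.5]
181 318 358 [ 605.5 -149.7   13.5]
202 318 357 [ 592.5 -149.6   13.5]
243 318 355 [ 566.3 -149.6   13.5]
263 316 357 [ 553.2 -149.9   13.5]
284 316 356 [ 539.1 -149.9   13.5]
305 323 349 [ 524.8 -150.2   13.5]
```

```bash
python3 shift.py '14 4 10 -0.012 -0.055 0.006 60; 16 3 20 -0.011 -0.055 0.006 60; 2 0 8 0 0 0 60; 0 0 0 0 0 0 60; 0 0 0 0 0 0 60';  python3 go.py 571 -150.3 13.5 3.1416 0 0.006
python3 - <<'E'
from h import *
from bench import ctrl
s=ctrl.snapshot('wrist')
m=mask(s,(15,120,90),(32,255,255),(150,0,500,480));p=np.argwhere(m>0)[:,::-1]
for r in np.linspace(p[:,1].min()+3,p[:,1].max()-3,7).astype(int):
    c=np.where(m[r]>0)[0];print(r,c.min(),c.max(),onz(s,(c.mean(),r),13.5).round(1)) if len(c) else 0
E
```

```text
clock: 13.53
ee_pos: [570.4, -152.5, 230.0]
eef_rot: [3.141, 0.002, 0.001]
force: [-0.3, 0.7, -0.8]
width: 59.8
gripper_force: 0.0
rot [ 0.     0.002 -0.005] then shift [ 0.6 -2.2 61.5] | shift in present axes [ 0.7 -2.2 61.5] TCP target [ 571. -150.  168.] grasp pt now [ 570.1 -152.6   75. ] rpy [3.141e+00 2.000e-03 1.000e-03] j [-0.33  0.5   1.68 -0.    0.95  1.24] w 59.8 t 13.53
174 300 330 [ 618.5 -149.6   13.5]
201 291 339 [ 604.7 -149.5   13.5]
229 293 338 [ 589.6 -149.7   13.5]
285 292 339 [ 557.5 -149.5   13.5]
313 292 339 [ 540.3 -149.4   13.5]
341 304 328 [ 522.3 -149.6   13.5]
```

```bash
python3 shift.py '0.6 -2.8 15 0 0 0 60; 0 0 15 0 0 0 60; 0 0 12 0 0 0 60; 0 0 8 0 0 0 60; 0 0 4 0 0 0 60; 0 0 0 0 0 0 60; 0 0 0 0 0 0 60'; python3 go.py 571 -150 20.5 3.1416 0 0; python3 shift.py '0 0 0 0 0 0 40; 0 0 0 0 0 0 30; 0 0 0 0 0 0 20; 0 0 0 0 0 0 20; 0 0 0 0 0 0 20; 0 0 0 0 0 0 20;0 0 0 0 0 0 20; 0 0 0 0 0 0 20';  python3 go.py 571 -150 20.5 3.1416 0 0.0
```

```text
clock: 14.17
ee_pos: [573.4, -150.3, 177.5]
eef_rot: [3.139, -0.002, 0.001]
force: [-0.4, -0.0, 0.3]
width: 60.3
gripper_force: 0.0
rot [ 0.003 -0.002  0.001] then shift [-2.4 -0.3  2. ] | shift in present axes [-2.4 -0.3  2. ] TCP target [ 571. -150.  175.] grasp pt now [ 573.6 -150.7   22.5] rpy [ 3.139e+00 -2.000e-03  1.000e-03] j [-0.33  0.58  1.72 -0.    0.84  1.24] w 60.3 t 14.17
clock: 14.83
ee_pos: [573.9, -150.2, 177.9]
eef_rot: [3.138, -0.003, 0.001]
force: [-1.3, 0.0, 5.4]
width: 24.8
gripper_force: 59.0
rot [ 0.003 -0.003  0.001] then shift [-2.9 -0.2  2.4] | shift in present axes [-2.9 -0.2  2.4] TCP target [ 571. -150.  175.] grasp pt now [ 574.3 -150.7   22.9] rpy [ 3.138e+00 -3.000e-03  1.000e-03] j [-0.33  0.58  1.72 -0.    0.84  1.24] w 24.8 t 14.83
```

```bash
python3 shift.py '0 0 -10 0 0 0 20; 0 0 -20 0 0 0 20; 0 0 -25 0 0 0 20; 0 0 -25 0 0 0 20; 0 -10 0 0 0 0 20; -3 -25 0 0 0 0 20; -3 -30 0 0 0 0 20; -3 -30 0 0 0 0 20; -3 -30 0 0 0 0 20; -3 -30 0 0 0 0 20'; python3 shift.py '-3 -30 0 0 0 0 20; -3 -30 0 0 0 0 20; -3 -30 0 0 0 0 20; -3 -30 0 0 0 0 20; -3 -30 0 0 0 0 20; -3 -30 0 0 0 0 20; -3 -30 0 0 0 -0.02 20; -3 -30 0 0 0 -0.02 20; -3 -30 0 0 0 0 20; -3 -20 0 0 0 0 20'; python3 shift.py '0 -20 0 0 0 0 20; 0 -10 0 0 0 0 20; 0 0 0 0 0 0 20;0 0 0 0 0 0 20';  python3 go.py 526.3 329.9 100 3.1416 0 0.043
python3 - <<'E'
from h import *
from bench import ctrl
S={n:ctrl.snapshot(n) for n in('side','top','wrist')};pickle.dump(S,open('s6.pkl','wb'))
for n,r in (('side',(200,150,520,420)),('top',(140,180,300,400)),('wrist',(200,0,450,480))):
    s=S[n];m=mask(s,(15,120,90),(32,255,255),r);p=np.argwhere(m>0)[:,::-1];print(n,len(p),p.min(0),p.max(0),p.mean(0))
for n in('top','wrist'):
    s=S[n];m=mask(s,(100,120,80),(125,255,255),(0,0,640,480));k=cv2.findContours(m,0,1)[0]
    print(n,[(cv2.boundingRect(c),cv2.contourArea(c)) for c in k if cv2.contourArea(c)>150])
E
```

```text
clock: 15.67
ee_pos: [557.5, 6.5, 256.3]
eef_rot: [3.139, -0.0, 0.001]
force: [0.9, 0.4, -1.9]
width: 24.7
gripper_force: 59.3
clock: 16.5
ee_pos: [524.5, 297.4, 255.4]
eef_rot: [3.14, -0.001, 0.043]
force: [0.6, -0.3, -0.9]
width: 25.0
gripper_force: 59.3
clock: 16.83
ee_pos: [523.7, 324.5, 255.2]
eef_rot: [3.138, -0.0, 0.043]
force: [0.6, -0.1, -0.7]
width: 24.9
gripper_force: 59.3
rot [ 0.004 -0.    -0.   ] then shift [ 2.8 -5.3  0.2] | shift in present axes [ 2.8 -5.3  0.2] TCP target [526. 330. 255.] grasp pt now [523.8 323.9 100.2] rpy [ 3.138 -0.     0.043] j [ 0.49  0.5   1.6  -0.    1.04  2.02] w 24.9 t 16.83
side 690 [223 150] [391 365] [356.45217391 341.28985507]
top 356 [170 282] [184 332] [177.73876404 309.45505618]
wrist 11360 [287 196] [354 408] [321.19216549 301.45933099]
top [((234, 243, 15, 65), 638.0), ((178, 225, 32, 108), 755.0), ((362, 160, 32, 13), 153.0)]
wrist [((352, 214, 48, 62), 2280.5), ((464, 199, 17, 39), 257.0), ((421, 199, 42, 57), 848.0), ((473, 78, 24, 52), 813.0), ((427, 76, 29, 55), 1053.5), ((499, 19, 63, 244), 7139.0), ((212, 0, 100, 280), 9411.5)]
```

```bash
python3 - <<'E'
from h import *
S=pickle.load(open('s6.pkl','rb'));s=S['wrist']
m=mask(s,(100,120,80),(125,255,255),(205,0,410,300))
for r in range(10,200,20):
    c=np.where(m[r,:330]>0)[0]
    if len(c): print(r,c.min(),c.max(),onz(s,(c.min()-.5,r),8)[:2].round(1),onz(s,(c.max()+.5,r),8)[:2].round(1))
# notches
L=m.copy();L[:,270:]=0;R=m.copy();R[:,:352]=0
for q,e in((L,'min'),(R,'max')):
    p=np.argwhere(q>0)[:,::-1];p=p[p[:,1]>200];col=getattr(p[:,0],e)();k=p[abs(p[:,0]-col)<=3];print(e,col,k.mean(0),onz(s,(col,k[:,1].mean()),8).round(1))
    for c in ((225,240,255) if e=='min' else (365,375,385)):
        rr=p[p[:,0]==c][:,1];print(c,rr.min(),rr.max(),onz(s,(c,rr.min()),8).round(1),onz(s,(c,rr.max()),8).round(1))
w=mask(s,(15,120,90),(32,255,255),(260,150,380,480))
for r in range(190,420,25):
    c=np.where(w[r]>0)[0]
    if len(c): print('h',r,c.min(),c.max(),onz(s,(c.mean(),r),93)[:2].round(1))
E
```

```text
10 285 308 [653.7 346.8] [654.2 334.2]
30 286 309 [644.3 346.2] [644.8 333.4]
50 286 309 [634.6 346.1] [635.1 333.1]
70 287 309 [624.7 345.4] [625.2 332.8]
90 287 310 [614.4 345.3] [614.9 332. ]
110 288 310 [603.9 344.6] [604.4 331.6]
130 288 310 [593.1 344.4] [593.6 331.3]
150 289 311 [581.9 343.7] [582.5 330.4]
170 276 329 [570.1 351.2] [571.4 319.4]
190 276 329 [558.3 351.1] [559.5 318.9]
min 212 [213.82954545 239.10227273] [526.1 390.3   8. ]
225 217 266 [540.5 381.8   8. ] [508.6 382.9   8. ]
240 214 274 [542.8 372.6   8. ] [503.5 373.5   8. ]
255 214 275 [543.1 363.5   8. ] [503.1 363.9   8. ]
max 399 [397.14285714 239.86904762] [530.1 274.3   8. ]
365 214 274 [545.7 296.6   8. ] [506.5 293.7   8. ]
375 214 272 [545.9 290.5   8. ] [508.1 287.5   8. ]
385 217 267 [544.3 284.2   8. ] [511.7 281.4   8. ]
h 215 290 350 [563.8 324.7]
h 240 288 354 [554.1 324. ]
h 265 289 352 [544.  323.8]
h 290 292 350 [533.5 323.2]
h 315 292 350 [522.5 326.5]
h 340 291 352 [511.2 322.1]
h 365 290 354 [499.3 321.4]
h 390 292 353 [486.9 320.7]
```

Tray from the wrist view: the notches run y=390 to 274 and their x centre is ≈524.7, giving about (524.7,332). With the small biases between cameras averaged out, I'll aim for (524.2,331). I'll lower to just above the foam and check again.

```bash
python3 shift.py '2 -4 10 0 0 0 20; 1.7 -3 12 0 0 0 20; 0 0 12 0 0 0 20; 0 0 8 0 0 0 20; 0 0 0 0 0 0 20; 0 0 0 0 0 0 20';  python3 go.py 527.2 331.1 30.9 3.1416 0 0.043
python3 - <<'E'
from h import *
from bench import ctrl
s=ctrl.snapshot('wrist')
m=mask(s,(100,120,80),(125,255,255),(130,0,510,330));w=mask(s,(15,120,90),(32,255,255),(230,100,400,480))
p=np.argwhere(m>0)[:,::-1];k=cv2.findContours(m,0,1)[0];print([cv2.boundingRect(c) for c in k if cv2.contourArea(c)>150])
for r in range(10,330,16):
    c=np.where(m[r]>0)[0];h=np.where(w[r]>0)[0]
    print(r,(c.min(),c.max(),onz(s,(c.min(),r),8)[:2].round(1),onz(s,(c.max(),r),8)[:2].round(1)) if len(c) else '', (h.min(),h.max(),onz(s,(h.mean(),r),50)[:2].round(1)) if len(h) else '')
E
```

```text
clock: 17.48
ee_pos: [527.1, 331.2, 212.1]
eef_rot: [3.137, 0.002, 0.041]
force: [0.4, 0.2, -1.2]
width: 25.1
gripper_force: 59.3
rot [ 0.004  0.002 -0.002] then shift [ 0.1  0.1 26.2] | shift in present axes [ 0.2 -0.  26.2] TCP target [527. 331. 186.] grasp pt now [526.8 330.5  57.1] rpy [3.137e+00 2.000e-03 4.100e-02] j [ 0.49  0.56  1.62 -0.    0.96  2.03] w 25.1 t 17.48
[(353, 242, 79, 70), (462, 226, 48, 66), (475, 70, 35, 68), (328, 0, 25, 216), (203, 0, 109, 313)]
10 (np.int64(294), np.int64(337), array([644.7, 346.4]), array([645.4, 328.3])) 
26 (np.int64(294), np.int64(337), array([638.7, 346.3]), array([639.4, 328. ])) 
42 (np.int64(295), np.int64(337), array([632.6, 345.7]), array([633.3, 327.7])) 
58 (np.int64(295), np.int64(337), array([626.3, 345.6]), array([627. , 327.4])) 
74 (np.int64(295), np.int64(509), array([619.9, 345.5]), array([623.6, 251.4])) 
90 (np.int64(296), np.int64(508), array([613.3, 344.9]), array([617.1, 250.6])) 
106 (np.int64(296), np.int64(506), array([606.6, 344.7]), array([610.4, 250.3])) 
122 (np.int64(296), np.int64(504), array([599.7, 344.6]
[... 658 characters left out ...]
, array([546.4, 350.4]), array([550.4, 247.9])) (np.int64(288), np.int64(354), array([559.4, 331.8]))
250 (np.int64(209), np.int64(472), array([536.7, 386.9]), array([541.8, 255.1])) (np.int64(287), np.int64(354), array([553. , 331.7]))
266 (np.int64(203), np.int64(509), array([528. , 390.3]), array([533.9, 234.9])) (np.int64(289), np.int64(352), array([546.5, 331.4]))
282 (np.int64(205), np.int64(508), array([519.2, 389.7]), array([525.2, 233.8])) (np.int64(291), np.int64(351), array([539.9, 331. ]))
298 (np.int64(215), np.int64(419), array([510.4, 385. ]), array([514.4, 278.7])) (np.int64(299), np.int64(338), array([533. , 331.5]))
314  (np.int64(292), np.int64(351), array([526.1, 328. ]))
```

```bash
python3 shift.py '-1.5 -1.3 5 0 0 0 20; 0 0 5 0 0 0 20; 0 0 4 0 0 0 20; 0 0 0 0 0 0 20; 0 0 0 0 0 0 20'; python3 shift.py '0 0 4 0 0 0 20; 0 0 3 0 0 0 20; 0 0 0 0 0 0 20; 0 0 0 0 0 0 20'; python3 shift.py '0 0 2.5 0 0 0 20; 0 0 0 0 0 0 20; 0 0 0 0 0 0 20';python3 go.py 525.7 332.4 30.9 3.1416 0 0.043
```

```text
clock: 17.95
ee_pos: [525.8, 332.8, 199.3]
eef_rot: [3.139, -0.0, 0.041]
force: [-0.0, 1.4, -0.8]
width: 24.9
gripper_force: 59.3
clock: 18.28
ee_pos: [525.9, 332.7, 192.3]
eef_rot: [3.139, -0.001, 0.041]
force: [0.1, 0.0, -2.0]
width: 24.8
gripper_force: 59.3
clock: 18.53
ee_pos: [526.0, 332.7, 189.9]
eef_rot: [3.139, -0.001, 0.041]
force: [-0.0, -1.0, -0.6]
width: 24.9
gripper_force: 59.3
rot [ 0.003 -0.001 -0.002] then shift [-0.3  0.3  4. ] | shift in present axes [-0.3  0.3  4. ] TCP target [526. 332. 186.] grasp pt now [526.1 332.3  34.9] rpy [ 3.139e+00 -1.000e-03  4.100e-02] j [ 0.5   0.59  1.64 -0.    0.91  2.03] w 24.9 t 18.53
```

No contact yet, and the driver is well inside the cut-out. Continuing in small steps.

```bash
python3 shift.py '0 0 1.5 0 0 0 20; 0 0 0 0 0 0 20; 0 0 0 0 0 0 20'; python3 shift.py '0 0 1.2 0 0 0 20; 0 0 0 0 0 0 20; 0 0 0 0 0 0 20'; python3 shift.py '0 0 1 0 0 0 20; 0 0 0 0 0 0 20; 0 0 0 0 0 0 20'
```

```text
clock: 18.78
ee_pos: [526.0, 332.8, 188.5]
eef_rot: [3.139, -0.001, 0.041]
force: [0.4, 0.3, -0.5]
width: 24.8
gripper_force: 59.3
clock: 19.03
ee_pos: [526.0, 332.8, 187.3]
eef_rot: [3.139, -0.001, 0.041]
force: [-0.2, 0.7, -0.8]
width: 24.8
gripper_force: 59.3
clock: 19.28
ee_pos: [526.0, 332.8, 186.3]
eef_rot: [3.139, -0.001, 0.041]
force: [-0.9, -1.0, -1.0]
width: 25.1
gripper_force: 59.3
```

```bash
python3 shift.py '0 0 1 0 0 0 20; 0 0 0 0 0 0 20; 0 0 0 0 0 0 20'; python3 shift.py '0 0 0.7 0 0 0 20; 0 0 0 0 0 0 20; 0 0 0 0 0 0 20'
```

```text
clock: 19.53
ee_pos: [526.0, 332.8, 185.9]
eef_rot: [3.139, -0.001, 0.041]
force: [-1.9, 0.1, 4.3]
width: 25.0
gripper_force: 59.8
clock: 19.78
ee_pos: [526.0, 332.8, 185.9]
eef_rot: [3.139, -0.002, 0.041]
force: [-1.2, -2.2, 9.6]
width: 25.0
gripper_force: 60.4
```

The floor contact comes at exactly the predicted height. Opening within the notches, then retreating.

```bash
python3 shift.py '0 0 -0.7 0 0 0 24; 0 0 0 0 0 0 30; 0 0 0 0 0 0 38; 0 0 0 0 0 0 46; 0 0 0 0 0 0 46; 0 0 0 0 0 0 46'; python3 shift.py '0 0 -5 0 0 0 46; 0 0 -15 0 0 0 46; 0 0 -25 0 0 0 46; 0 0 -30 0 0 0 46; 0 0 -30 0 0 0 46; -10 0 -30 0 0 0 46; -20 0 -20 0 0 0 46; -20 0 0 0 0 0 46; 0 0 0 0 0 0 46; 0 0 0 0 0 0 46'
python3 - <<'E'
from h import *
from bench import ctrl
S={n:ctrl.snapshot(n) for n in('side','top','wrist')};pickle.dump(S,open('s7.pkl','wb'))
s=S['wrist'];w=mask(s,(15,120,90),(32,255,255),(200,0,450,480));m=mask(s,(100,120,80),(125,255,255),(130,0,450,480))
p=np.argwhere(w>0)[:,::-1];print(p.min(0),p.max(0))
for r in np.linspace(p[:,1].min()-40,p[:,1].max()+4,14).astype(int):
    c=np.where(m[r]>0)[0];h=np.where(w[r]>0)[0]
    print(r,(c.min(),c.max()) if len(c) else '',(h.min(),h.max(),onz(s,(h.mean(),r),21.5)[:2].round(1)) if len(h) else '')
# bright shaft inside slot
g=cv2.cvtColor(s['pixels'],cv2.COLOR_BGR2HSV)
for r in range(5,p[:,1].min(),12):
    c=np.where(m[r,:450]>0)[0]
    if len(c)>3:
        seg=[x for x in range(c.min(),c.max()) if not m[r,x]];print('shaft',r,c.min(),c.max(),(min(seg),max(seg)) if seg else '')
# stand plate
q=S['top'];a=mask(q,(115,8,165),(170,60,255),(425,210,500,300));z=np.argwhere(a>0);print('plate',len(z),z.min(0),z.mean(0))
for n,ro in(('side',(240,280,420,420)),('top',(140,210,215,345))):
    k=np.argwhere(mask(S[n],(15,120,90),(32,255,255),ro)>0)[:,::-1];print(n,len(k),k.min(0),k.max(0))
E
```

```text
clock: 20.28
ee_pos: [526.0, 332.8, 185.1]
eef_rot: [3.139, -0.001, 0.041]
force: [0.6, 0.1, 0.8]
width: 46.2
gripper_force: 0.0
clock: 21.12
ee_pos: [475.0, 331.0, 341.1]
eef_rot: [3.139, -0.002, 0.042]
force: [0.3, 0.8, -0.2]
width: 46.4
gripper_force: 0.0
[304  93] [337 220]
53 (np.int64(309), np.int64(449)) 
66 (np.int64(309), np.int64(333)) 
79 (np.int64(309), np.int64(333)) 
92 (np.int64(299), np.int64(343)) 
105 (np.int64(299), np.int64(343)) (np.int64(305), np.int64(335), array([564.3, 334.7]))
118 (np.int64(300), np.int64(445)) (np.int64(304), np.int64(337), array([555.1, 333.9]))
131 (np.int64(261), np.int64(449)) (np.int64(305), np.int64(336), array([545.7, 333.5]))
145 (np.int64(251), np.int64(438)) (np.int64(309), np.int64(310), array([535. , 341.6]))
158 (np.int64(250), np.int64(443)) (np.int64(306), np.int64(332), array([525.4, 336.2]))
171 (np.int64(255), np.int64(387)) (np.int64(306), np.int64(336), array([515.6, 332. ]))
184 (np.int64(301), np.int64(342)) (np.int64(305), np.int64(337), array([505.4, 331.6]))
197 (np.int64(301), np.int64(342)) (np.int64(305), np.int64(337), array([495. , 331.1]))
210 (np.int64(301), np.int64(341)) (np.int64(306), np.int64(337), array([484.4, 330.3]))
224  
shaft 5 309 434 (314, 432)
shaft 17 309 433 (315, 431)
shaft 29 309 432 (315, 415)
shaft 41 309 449 (315, 448)
shaft 53 309 449 (315, 447)
shaft 65 309 333 (315, 323)
shaft 77 309 333 (316, 323)
shaft 89 300 428 (316, 426)
plate 1838 [219 434] [248.84820457 453.7616975 ]
side 679 [331 370] [384 392]
top 491 [174 282] [188 328]
```

The handle (columns 304–337) lies centred in the wide slot (299–343) and the shaft is in its narrow slot. The seating height matched and the stand plate has not moved. Handing in.

```bash
python3 -c "
from bench import ctrl
print(ctrl.finish_job())"
```

```text
the job is handed in; nothing more can be done
None
```

The screwdriver is in its cut-out in the tray, handle in the wide part; it was drawn out along the sleeve, laid on the bench and regripped near mid-handle first, the stand did not move, and the job is handed in at about 21 s (no verdict was returned).

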